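# Load the desktop engraver and close it up

### The job

Load the little engraver for the next run: first make it safe by pushing the mushroom stop down until it stays in, then put the finished wheel from the engraver's tray into the white kit tray and stand all the toy-van bodies upright, flat on the engraver's tray, inside its rim. Then slide the tray fully home under the hood, push the door shut until it seats on its catch, and last of all twist the mushroom clockwise so that it springs back up. Leave the drinking glass standing.

Things in the scene. Friction and masses are not known exactly. Their poses are not given: they have to be found in the camera images.
- engraver: grey desktop engraver, fixed; a box 250 mm deep (x), 300 wide (y), 170 high with a see-through amber roof; origin: centre of the underside; its open front is at x = -125 and faces -x. The roof and the fixed lip under its front edge begin 20 mm farther back, at x = -105 (the side walls, 8 thick, go on to -125); the opening under the lip is 100 mm high above the table
- tray (a joint): how far the engraver's tray is out of it, m: 0 = fully home, 0.25 = the far stop; it slides straight along the engraver's x axis (out = -x) and stays where it is left (about 1.5 N friction). It starts 0.225 to 0.245 out. Count it home below 0.008
- tray_floor (a point): centre of the upper face of the tray's flat floor, 19 mm above the table; axes as the engraver's. The floor is 200 mm (x) by 220 mm (y) inside a rim that stands 12 mm above it and is 5 mm thick
- tray_tab (a point): top centre of the front face (looks to -x) of the upright tab in the middle of the tray's front edge: 60 mm wide (y), 8 thick (x), from 14 to 60 mm above the table. Push on this face to slide the tray in. Home, it is 1 mm inside the engraver's front; for the last 20 mm a gripper pointing straight down may meet the lip above: lean it back 15 to 25 degrees
- door (a joint): door angle, rad: 0 = shut; opens towards the engraver's -x; stays where it is left (about 0.1 N m friction). Starts 1.35 to 1.65 open. From about 0.05 a sprung ball catch resists (about 8 N at the free edge, 11 N at door_edge); past it the door snaps in and stays below 0.02. A tray that is still out keeps the door from shutting
- door_hinge (a point): on the upright hinge axis, at the door's left edge (engraver's +y side), level with the door's top edge, 166 mm above the table. Axes turn with the door: from the hinge the door panel runs 300 mm along -y, its outer face is at x = -17 mm, and its outward normal is -x
- door_edge (a point): point on the top edge of the door's outer face, 225 mm from the hinge; axes as door_hinge. The panel is 15 mm thick, from 6 to 166 mm above the table. 40 mm farther out stands an upright bar handle (14 mm wide, 80 long, its front 28 mm off the door's face, top 155 above the table); here the face is flat and free to push on
- stop_station: yellow stop box, fixed, 75 x 75 mm, 60 high, on a 100 mm square foot plate 6 thick; origin: centre of the underside, z up; the mushroom sits upright on top at its centre
- stop_top (a point): top centre of the round red mushroom cap; the cap is 42 mm in diameter, its side wall reaches from 7 to 21 mm below this point (then it tapers to 27 below). With the cap out this point is 104 mm above the table, latched in 95; turns with the cap
- stop_push (a joint): how far the mushroom is pushed down, m: 0 = out, 0.011 = bottom. Pushing needs up to about 8 N; past 0.009 it latches and stays at about 0.009 when let go
- stop_turn (a joint): turn of the mushroom cap, rad, clockwise seen from above, 0 to 1.0; a light spring turns it most of the way back to 0 when let go. While latched, a turn of more than 0.5 frees it and it springs up about 9 mm (with about 2 N) unless held
- kit_tray: open white kit tray, fixed, 130 mm (x) by 150 mm (y), 35 high, walls 4 and floor 4 thick; origin: centre of the underside, z up
- wheel: finished plywood wheel, a disc 54 mm in diameter and 28 high, lying flat on the engraver's tray; origin: centre of the underside, z up; about 50 g
- glass: drinking glass, 68 mm across and 120 high, standing; origin: centre of the underside; not to be knocked over
- van1: a plain beech toy-van body (no wheels), 80 mm long (its x), 38 wide (y): a box-shaped rear 52 long and 44 high over x -40 to +12, and a lower cab 28 high over x +12 to +40; origin: centre of the underside, z up; about 0.1 kg. There may be 2, 3 or 4 vans (None at the start: not there)
- van2: a plain beech toy-van body (no wheels), 80 mm long (its x), 38 wide (y): a box-shaped rear 52 long and 44 high over x -40 to +12, and a lower cab 28 high over x +12 to +40; origin: centre of the underside, z up; about 0.1 kg. There may be 2, 3 or 4 vans (None at the start: not there)
- van3: a plain beech toy-van body (no wheels), 80 mm long (its x), 38 wide (y): a box-shaped rear 52 long and 44 high over x -40 to +12, and a lower cab 28 high over x +12 to +40; origin: centre of the underside, z up; about 0.1 kg. There may be 2, 3 or 4 vans (None at the start: not there)
- van4: a plain beech toy-van body (no wheels), 80 mm long (its x), 38 wide (y): a box-shaped rear 52 long and 44 high over x -40 to +12, and a lower cab 28 high over x +12 to +40; origin: centre of the underside, z up; about 0.1 kg. There may be 2, 3 or 4 vans (None at the start: not there)
Mind the look-alikes: they are no part of the job. Leave any orange look-alike of the van2 alone.

How it is judged:
By the outcome, as a careful person would: the job done as asked, in the order asked, and still so for the second after the job is handed in, with the robot touching nothing.
Of van1, van2, van3, van4 only 2 to 4 are there at a start; the rules pass over those that are not, and their reading is None.
At some moment in a run one of van1, van2, van3, van4, wheel may be knocked a few centimetres aside while the robot is not near it.
Once in a run the grip may slacken for a moment while it holds something.
It also fails if it takes over 210 s, if anything falls off the work surface, if the arm or the gripper's body presses on something with over 40 N, if the wrist force passes 120 N, or if a joint passes its speed limit or range.

### The arm

A 6-joint arm with a two-finger parallel gripper is mounted at the origin on the work surface. World frame = base frame: x ahead of the robot, y to its left, z up, the work surface at z = 0. Lengths are in m, angles in rad, forces in N, time in s.
With the tool pointing down it reaches from about 0.3 to 0.775 m from the base axis. Payload 14.6 kg.
Tool frame: the origin (TCP) lies midway between the tips of the shut fingers; the grasp point (between the pads) lies bot.tcp_to_grasp behind it (bot.tcp_to_grasp is the distance from the TCP to the grasp point, in m); z points along the fingers, x is the direction in which the jaws open and shut, and the axes are right-handed (so a half turn about z gives the same grasp; the last joint's range is limited). The gripper opens to 94 mm and grips with 3 to 60 N. Pads are 16 mm wide; open, the fingers measure 119 mm over their backs; the gripper's body (75 mm by 177 mm) begins 78 mm behind the grasp point.
Start: joints at [1.194, 0.3, 1.521, -0, 1.321, -0.067], TCP at [0.168, 0.524, 0.205] pointing down, gripper open.
Joint ranges: [-3.03, 3.03], [-0.79, 2.21], [0.23, 2.52], [-1.04, 4.18], [0, 3.07], [-2.55, 2.55]. Speed limits (rad/s): [2.22, 2.22, 2.57, 3.14, 3.14, 3.14].

### API

Orientations are given as a unit quaternion [x, y, z, w].
In Python, from cell import bot gives the robot as it stands. The module is installed in compiled form; this text tells all that it offers.
- The arm moves only by the shell command python3 -m crank 'ROWS'. ROWS is JSON, a list of rows, each an object with "turn": the turn, a rotation vector about the tool's x, y, z in rad, a list of three; "slide": the shift along the tool's x, y, z in cm, a list of three; "jaw": the finger opening in cm, from 0 to 9.4. A call has 1 to 8 rows; each row is the pose to reach, as a shift and turn from the pose commanded when the call began, along the tool's axes at that moment; what a row does not reach only later rows make up. A row lasts 1/10 s, in which the tool goes at most 50 mm and 8.59 degrees, less where a joint would pass 70% of its speed; a pose out of reach is approached as far as the arm can. A call with a gripper value outside its range is refused whole. The fingers move at their own pace and stop on an object; the grip force is fixed at half the most. Time passes only in rows, so rows that repeat a pose let the fingers close. It gives the time, the measured TCP pose, the force and the opening at its end, in the units of the state.
- bot.state(): the state, without advancing time (a new reading comes with each control period).
- bot.get_image(name): name is "scene" or "top" or "wrist"; returns the picture (400x640x3 uint8, red, green, blue); there is no depth.
- bot.calibration(name): a dict with "fx", "fy", "cx", "cy" (pixels), "k1" (the pictures are not rectified: a ray, as slopes to the right and down, at radius r is drawn at 1 + k1 r^2 times it, then the intrinsics apply), "R" (3x3) and "t" (3): a world point X has camera coordinates R X + t. Camera axes: x right, y down, z forward; pixel columns grow to the right and rows downward; lengths in m; the calibration is good to about 2 mm. A picture is of the moment at which its call begins: read the wrist's pose just before it. calibration takes no time and is no camera call; for the wrist camera it gives the pose at the moment of the call.
- bot.job_done(): hands the job in, once; it reports no verdict.
The state is a dict: "clock": time; "q": joint angles; "qvel": joint speeds; "joint_efforts": joint torques, N m; "ee_pos": TCP position; "eef_rot": TCP orientation; "wrist_force": force on the tool from outside, world axes, zero at the start; "torque": the same for the moment, N m; "grip_width": finger opening in m.
Only numpy, scipy, OpenCV 4.12 (cv2) and the standard library are available. Lean on these libraries where they do the work, as an engineer would, in place of code of your own. Each camera call takes 0.05 s, during which the arm holds its last target. There are 200 camera calls.

## Working session

There is one attempt and no reset: what is moved stays moved. The work goes in short steps, Python scripts to look and compute and a shell command to move; the robot and the scene stay as the last step left them, time stands still between calls to the robot, and variables do not carry over. Pictures are saved under pics/ and viewed, about 12 in all and at most 16, crops included, and the job is handed in when it is done.

```bash
mkdir -p pics
cat > h.py <<'E'
import numpy as np, cv2
from scipy.spatial.transform import Rotation as R
from cell import bot
def snap(n,f):
    im=bot.get_image(n); cv2.imwrite('pics/'+f,im[:,:,::-1]); return im
def ray(cal,u,v):
    a=np.array([(u-cal['cx'])/cal['fx'],(v-cal['cy'])/cal['fy']]); s=a.copy()
    for _ in range(20): s=a/(1+cal['k1']*(s@s))
    Rm=np.array(cal['R']);t=np.array(cal['t'])
    return -Rm.T@t, Rm.T@np.array([s[0],s[1],1.])
def pt(cal,u,v,z):
    o,d=ray(cal,u,v); return o+d*(z-o[2])/d[2]
def proj(cal,X):
    c=np.array(cal['R'])@np.array(X)+np.array(cal['t']); s=c[:2]/c[2]; s=s*(1+cal['k1']*(s@s))
    return np.array([cal['fx']*s[0]+cal['cx'],cal['fy']*s[1]+cal['cy']])
def go(p,rot=None):
    "slide cm / turn in tool axes to reach world pos p, rot (Rotation)"
    s=bot.state(); r=R.from_quat(s['eef_rot']); 
    print('slide',np.round(r.inv().apply(np.array(p)-s['ee_pos'])*100,2), 'turn',None if rot is None else np.round((r.inv()*rot).as_rotvec(),3))
def down(yaw):
    "tool down, tool x axis at world yaw"
    return R.from_matrix(np.array([[np.cos(yaw),np.sin(yaw),0],[np.sin(yaw),-np.cos(yaw),0],[0,0,-1]]).T)
E
python3 - <<'E'
from h import *
print(bot.state(), bot.tcp_to_grasp)
a=snap('scene','s0.png'); b=snap('top','t0.png')
for n in('scene','top','wrist'): print(n,bot.calibration(n))
E
```

```text
{'clock': 0.0, 'q': array([ 1.19438833e+00,  3.00486873e-01,  1.52158587e+00, -2.38331965e-05,
        1.32068038e+00, -6.65906186e-02]), 'qvel': array([-4.93060088e-05, -1.14450598e-03, -1.62856762e-03,  4.99678338e-05,
       -1.17986506e-03, -2.58497511e-03]), 'joint_efforts': array([ 4.70326063e-05, -5.31814206e+01, -3.52729189e+01,  7.07810232e-02,
        2.44234741e-02, -1.11682455e-04]), 'ee_pos': array([0.16759445, 0.52357001, 0.20487565]), 'eef_rot': array([ 8.07737162e-01,  5.89542484e-01, -4.84230960e-04,  3.19883633e-04]), 'wrist_force': array([-0.09417329, -0.22007851, -0.89427683]), 'torque': array([ 0.00757244,  0.06695268, -0.0216168 ]), 'grip_width': 0.09382154559393942} 0.0188
scene {'fx': 423.0084675755049, 'fy': 423.0084675755049, 'cx': 310.4192735900235, 'cy': 199.09762075514044, 'k1': -0.04326164703851599, 'R': array([[-0.91642751,  0.399995  ,  0.01283042],
       [ 0.28590056,  0.67678655, -0.67839578],
       [-0.28003837, -0.61803233, -0.73458461]]), 't': array([0.5103685 , 0.00798519, 1.50081203])}
top {'fx': 471.1351881545327, 'fy': 471.1351881545327, 'cx': 320.86904415278036, 'cy': 207.98730500808512, 'k1': -0.01206895769197323, 'R': array([[-0.01975157, -0.99979086,  0.00530176],
       [-0.99232821,  0.01895629, -0.12216947],
       [ 0.12204342, -0.00767412, -0.99249509]]), 't': array([-0.09157441,  0.54798089,  1.52340604])}
wrist {'fx': 293.14293671101495, 'fy': 293.14293671101495, 'cx': 319.72183660298487, 'cy': 202.73600181391154, 'k1': -0.0010999918973059824, 'R': array([[ 0.30453073,  0.95250016, -0.00211605],
       [ 0.92356117, -0.29473351,  0.24528947],
       [ 0.23301459, -0.07665248, -0.96944758]]), 't': array([-0.54812567, -0.02676237,  0.39192846])}
```

View pics/t0.png

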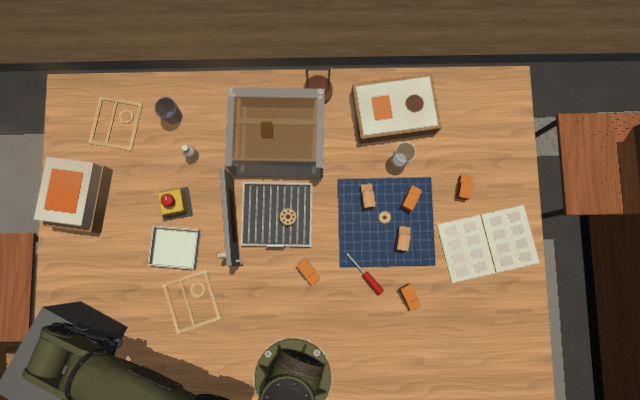

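View pics/s0.png

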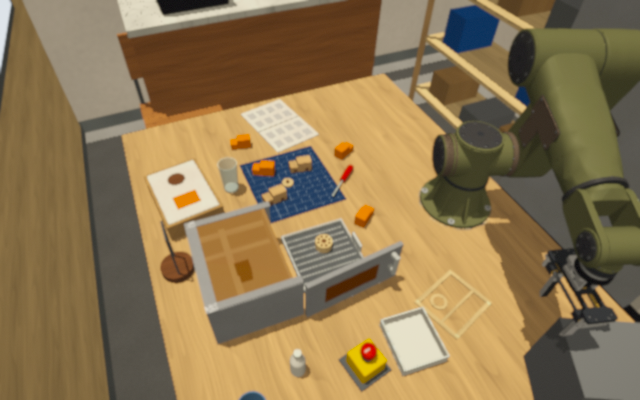

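The top view shows two beech vans on the blue mat, at (368,196) and (404,239), with orange look-alikes around them. The wheel is on the tray at (288,217), the stop at (170,201), the kit tray at (174,248) and the glass at (403,155). I'll enlarge parts of it.

Run:
```python
import cv2
im=cv2.imread('pics/t0.png')
a=cv2.resize(im[140:290,300:500],None,fx=4,fy=4,interpolation=cv2.INTER_CUBIC)
b=cv2.resize(im[80:280,140:340],None,fx=3,fy=3,interpolation=cv2.INTER_CUBIC)
cv2.imwrite('pics/a.png',a);cv2.imwrite('pics/b.png',b)
```

```text
(no output)
```

View pics/a.png

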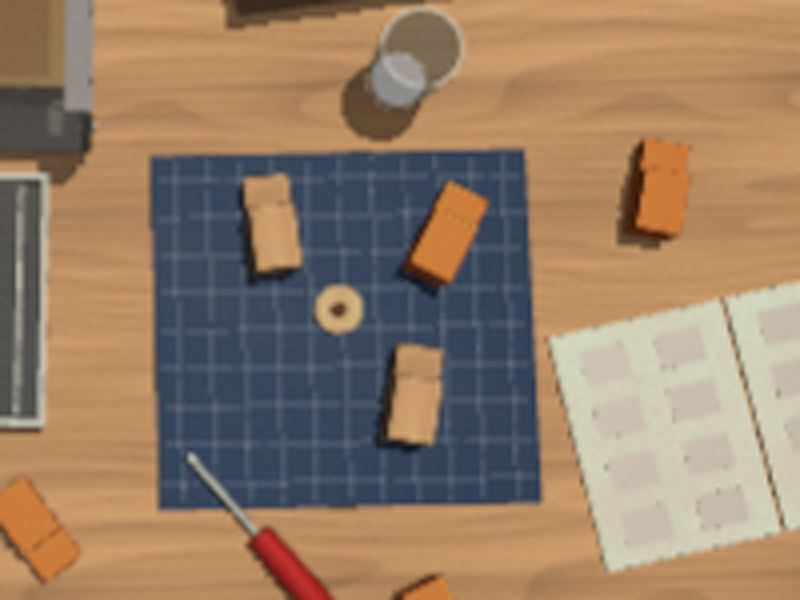

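View pics/b.png

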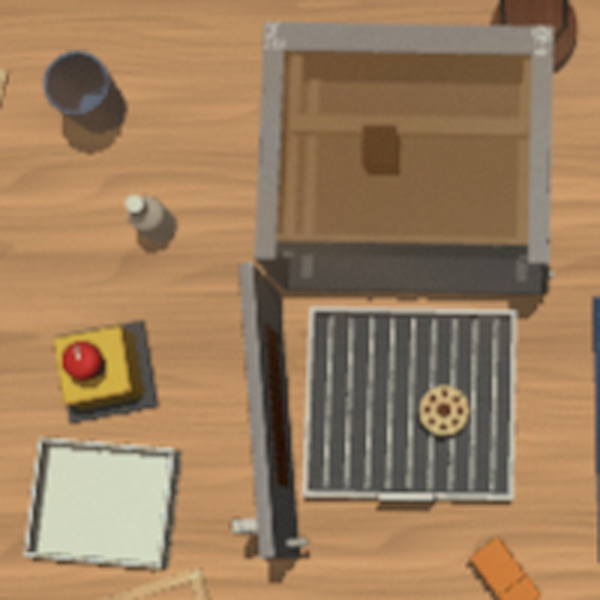

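The crop shows both vans upright with their cabs towards the top of the picture, and the wheel at crop (444,410). The door is about 90° open, at crop x≈265. I'll compute positions from these.

Run:
```python
from h import *
c=bot.calibration('top')
A=lambda x,y,z: pt(c,300+x/4,140+y/4,z)[:2].round(4)
B=lambda x,y,z: pt(c,140+x/3,80+y/3,z)[:2].round(4)
for n,q in {'v1':[(250,208),(295,203),(300,266),(257,273)],'v2':[(396,376),(441,376),(433,445),(386,440)]}.items():
    P=np.array([A(x,y,.044) for x,y in q]); print(n,P.mean(0),P.tolist(), 'yaw',np.degrees(np.arctan2(*(P[:2].mean(0)-P[2:].mean(0))[::-1])))
print('v cab ends',A(243,180,.028),A(290,174,.028),A(398,345,.028),A(443,347,.028))
print('glass',A(420,48,.12),A(398,82,0.005))
print('wheel',B(444,410,.028))
print('tray corners (TL TR BR BL)',[B(*p,.031).tolist() for p in[(308,308),(517,311),(513,500),(304,497)]])
print('tab',B(377,498,.06),B(436,498,.06),B(377,498,.031),B(436,498,.031))
print('eng top corners',[B(*p,.17).tolist() for p in[(266,26),(552,26),(548,262),(258,260)]])
print('stop',B(82,360,.104))
print('box top',[B(*p,.06).tolist() for p in[(57,337),(124,326),(134,394),(68,410)]])
print('kit',[B(*p,.035).tolist() for p in[(38,440),(178,450),(164,570),(26,556)]])
print('door top',[B(*p,.166).tolist() for p in[(240,265),(253,265),(260,556),(274,556)]], 'handle',B(234,525,.155))
```

```text
v1 [ 0.570475 -0.26075 ] [[0.5954, -0.2405], [0.5988, -0.2778], [0.5464, -0.2801], [0.5413, -0.2446]] yaw 3.438990919628987
v2 [ 0.427075 -0.369125] [[0.4544, -0.3555], [0.4537, -0.3923], [0.3977, -0.3834], [0.4025, -0.3453]] yaw -10.03826938389827
v cab ends [ 0.6216 -0.2369] [ 0.626  -0.2764] [ 0.481 -0.361] [ 0.4786 -0.3982]
glass [ 0.7093 -0.3719] [ 0.7078 -0.3741]
wheel [0.52   0.0071]
tray corners (TL TR BR BL) [[0.6364, 0.1566], [0.6286, -0.0754], [0.4193, -0.0674], [0.427, 0.1609]]
tab [0.4231 0.0779] [0.4219 0.0147] [0.4244 0.0812] [0.4232 0.0167]
eng top corners [[0.9089, 0.1783], [0.9034, -0.1183], [0.654, -0.1091], [0.6616, 0.1852]]
stop [0.5722 0.383 ]
box top [[0.6044, 0.4248], [0.6151, 0.3521], [0.5404, 0.3401], [0.5243, 0.4112]]
kit [[0.4947, 0.4516], [0.4808, 0.2981], [0.3508, 0.3118], [0.3687, 0.4617]]
door top [[0.6577, 0.2043], [0.6574, 0.1911], [0.3632, 0.1826], [0.363, 0.1687]] handle [0.3947 0.2109]
```

Run:
```python
from h import *
go([.572,.383,.15],down(np.pi/2))
```

```text
slide [-1.05 42.8   5.49] turn [-0.     0.001 -0.31 ]
```

```bash
python3 -m crank '[{"turn":[0,0,-0.31],"slide":[-1,42.8,5.5],"jaw":0},{"turn":[0,0,-0.31],"slide":[-1,42.8,5.5],"jaw":0},{"turn":[0,0,-0.31],"slide":[-1,42.8,5.5],"jaw":0},{"turn":[0,0,-0.31],"slide":[-1,42.8,5.5],"jaw":0},{"turn":[0,0,-0.31],"slide":[-1,42.8,5.5],"jaw":0},{"turn":[0,0,-0.31],"slide":[-1,42.8,5.5],"jaw":0},{"turn":[0,0,-0.31],"slide":[-1,42.8,5.5],"jaw":0},{"turn":[0,0,-0.31],"slide":[-1,42.8,5.5],"jaw":0}]'
python3 - <<'E'
from h import *
go([.572,.383,.12],down(np.pi/2)); print(bot.state()['ee_pos'])
E
```

```text
clock: 0.9
ee_pos: [0.5367, 0.3956, 0.1549]
eef_rot: [0.707, 0.707, -0.0, -0.0]
wrist_force: [-0.3, 1.0, 0.7]
grip_width: 0.0332
slide [-1.26  3.53  3.49] turn [-0.001  0.     0.   ]
[0.53672099 0.39559988 0.15488558]
```

```bash
python3 -m crank '[{"turn":[0,0,0],"slide":[-1.26,3.5,3.5],"jaw":0},{"turn":[0,0,0],"slide":[-1.26,3.5,3.5],"jaw":0},{"turn":[0,0,0],"slide":[-1.26,3.5,3.5],"jaw":0},{"turn":[0,0,0],"slide":[-1.26,3.5,3.5],"jaw":0}]'
python3 - <<'E'
from h import *
snap('wrist','w1.png'); c=bot.calibration('wrist')
print(proj(c,[.572,.383,.104]), -np.array(c['R']).T@np.array(c['t']))
go([.572,.383,.0925])
E
```

```text
clock: 1.3
ee_pos: [0.5695, 0.385, 0.1216]
eef_rot: [0.707, 0.707, 0.001, 0.0]
wrist_force: [-0.3, -0.1, -0.4]
grip_width: 0.0019
[318.55398198 233.93847289] [0.49842582 0.3836474  0.30234167]
slide [-0.22  0.25  2.95] turn None
```

View pics/w1.png

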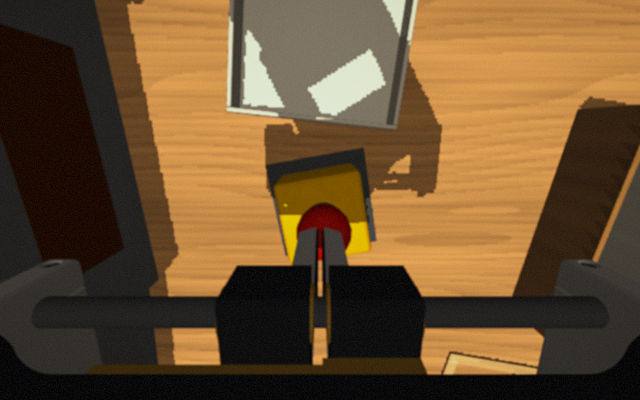

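The wrist view shows the cap centred near (324,230), just under the closed fingertips. Pushing down.

```bash
python3 -m crank '[{"turn":[0,0,0],"slide":[0,0.1,1.2],"jaw":0},{"turn":[0,0,0],"slide":[0,0.1,2.2],"jaw":0},{"turn":[0,0,0],"slide":[0,0.1,2.7],"jaw":0},{"turn":[0,0,0],"slide":[0,0.1,2.95],"jaw":0},{"turn":[0,0,0],"slide":[0,0.1,3.05],"jaw":0},{"turn":[0,0,0],"slide":[0,0.1,3.05],"jaw":0}]'
```

```text
clock: 1.95
ee_pos: [0.5712, 0.3847, 0.0923]
eef_rot: [0.707, 0.707, 0.001, 0.0]
wrist_force: [-6.6, -2.7, 18.9]
grip_width: 0.0004
```

```bash
python3 -m crank '[{"turn":[0,0,0],"slide":[0,0,-4],"jaw":0},{"turn":[0,0,0],"slide":[0,0,-9],"jaw":0},{"turn":[0,0,0],"slide":[0,0,-13],"jaw":0},{"turn":[0,0,0],"slide":[-5,-1,-15.5],"jaw":8},{"turn":[0,0,0],"slide":[-10,-2,-15.5],"jaw":8},{"turn":[0,0,0],"slide":[-15,-3,-15.5],"jaw":8},{"turn":[0,0,0],"slide":[-20,-4,-15.5],"jaw":8},{"turn":[0,0,0],"slide":[-25,-5,-15.5],"jaw":8}]'
python3 - <<'E'
from h import *
im=snap('top','t1.png')
cv2.imwrite('pics/t1c.png',cv2.resize(im[130:280,150:450,::-1],None,fx=2.6,fy=2.6,interpolation=cv2.INTER_CUBIC))
go([.52,.007,.15])
E
```

```text
clock: 2.75
ee_pos: [0.522, 0.1424, 0.2447]
eef_rot: [0.707, 0.707, -0.0, -0.0]
wrist_force: [1.4, 0.2, -0.1]
grip_width: 0.0368
slide [-12.99  -0.1    9.51] turn None
```

View pics/t1c.png

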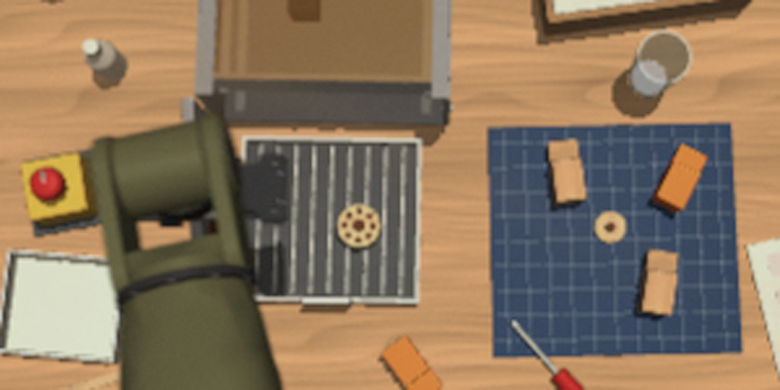

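The wheel at crop (358,226) and both vans are where they were, and the cap sits about 1 px inward, which fits it being latched.

```bash
python3 -m crank '[{"turn":[0,0,0],"slide":[-5,0,2],"jaw":8},{"turn":[0,0,0],"slide":[-9,-0.1,5],"jaw":8},{"turn":[0,0,0],"slide":[-13,-0.1,8],"jaw":8},{"turn":[0,0,0],"slide":[-13,-0.1,11],"jaw":8},{"turn":[0,0,0],"slide":[-13,-0.1,12],"jaw":8},{"turn":[0,0,0],"slide":[-13,-0.1,12],"jaw":8}]'
python3 - <<'E'
from h import *
snap('wrist','w2.png'); c=bot.calibration('wrist')
print(proj(c,[.52,.007,.047]),proj(c,[.52,.034,.047]))
go([.52,.007,.0235])
E
```

```text
clock: 3.4
ee_pos: [0.5216, 0.0146, 0.1241]
eef_rot: [0.707, 0.707, -0.001, -0.001]
wrist_force: [-0.9, 0.6, 1.0]
grip_width: 0.0798
[312.74213081 205.90546757] [342.29590482 205.95238093]
slide [-0.78 -0.23 10.2 ] turn None
```

View pics/w2.png

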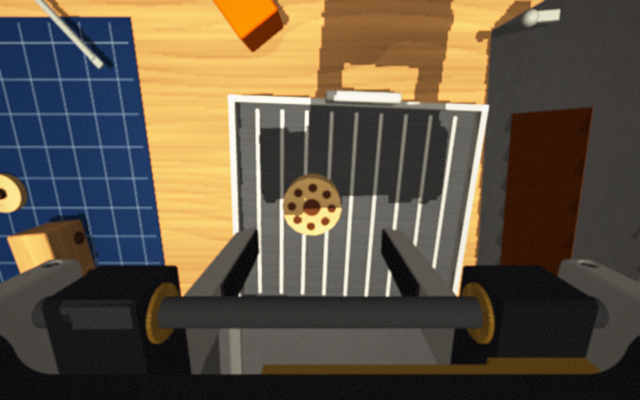

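The wheel at (312,205) matches the prediction. Grasping it.

```bash
python3 -m crank '[{"turn":[0,0,0],"slide":[-0.8,-0.1,5],"jaw":8},{"turn":[0,0,0],"slide":[-0.8,-0.1,9],"jaw":8},{"turn":[0,0,0],"slide":[-0.8,-0.1,10.1],"jaw":8},{"turn":[0,0,0],"slide":[-0.8,-0.1,10.1],"jaw":8},{"turn":[0,0,0],"slide":[-0.8,-0.1,10.1],"jaw":4},{"turn":[0,0,0],"slide":[-0.8,-0.1,10.1],"jaw":4},{"turn":[0,0,0],"slide":[-0.8,-0.1,10.1],"jaw":4},{"turn":[0,0,0],"slide":[-0.8,-0.1,10.1],"jaw":4}]'
python3 - <<'E'
from h import *
go([.424,.381,.235])
E
```

```text
clock: 4.25
ee_pos: [0.5217, 0.0061, 0.0251]
eef_rot: [0.707, 0.707, 0.001, 0.001]
wrist_force: [-1.6, 0.6, 8.0]
grip_width: 0.0534
slide [ 37.49  -9.72 -21.01] turn None
```

```bash
python3 -m crank '[{"turn":[0,0,0],"slide":[0,0,-5],"jaw":4},{"turn":[0,0,0],"slide":[0,0,-10],"jaw":4},{"turn":[0,0,0],"slide":[0,0,-15],"jaw":4},{"turn":[0,0,0],"slide":[0,0,-20],"jaw":4},{"turn":[0,0,0],"slide":[4,0,-22.5],"jaw":4},{"turn":[0,0,0],"slide":[9,-2,-22.5],"jaw":4},{"turn":[0,0,0],"slide":[13,-4,-22.5],"jaw":4},{"turn":[0,0,0],"slide":[17,-6,-22.5],"jaw":4}]'
python3 -m crank '[{"turn":[0,0,0],"slide":[5,-1,0],"jaw":4},{"turn":[0,0,0],"slide":[10,-2,0],"jaw":4},{"turn":[0,0,0],"slide":[15,-3,0],"jaw":4},{"turn":[0,0,0],"slide":[20,-4,0],"jaw":4},{"turn":[0,0,0],"slide":[20,-4,0],"jaw":4}]'
python3 - <<'E'
from h import *
go([.424,.381,.03]);print(bot.state()['ee_pos'])
E
```

```text
clock: 5.05
ee_pos: [0.4599, 0.1776, 0.2495]
eef_rot: [0.707, 0.707, 0.0, 0.0]
wrist_force: [0.2, 0.8, 0.3]
grip_width: 0.0536
clock: 5.55
ee_pos: [0.4191, 0.3801, 0.2487]
eef_rot: [0.706, 0.709, -0.0, -0.0]
wrist_force: [1.0, -0.0, -0.5]
grip_width: 0.0534
slide [ 0.08  0.5  21.87] turn None
[0.41913728 0.38005297 0.2487337 ]
```

```bash
python3 -m crank '[{"turn":[0,0,0],"slide":[0,0.3,5],"jaw":4},{"turn":[0,0,0],"slide":[0,0.3,10],"jaw":4},{"turn":[0,0,0],"slide":[0,0.3,15],"jaw":4},{"turn":[0,0,0],"slide":[0,0.3,20],"jaw":4},{"turn":[0,0,0],"slide":[0,0.3,23],"jaw":4},{"turn":[0,0,0],"slide":[0,0.3,23.6],"jaw":4},{"turn":[0,0,0],"slide":[0,0.3,23.6],"jaw":4},{"turn":[0,0,0],"slide":[0,0.3,23.6],"jaw":7}]'
python3 -m crank '[{"turn":[0,0,0],"slide":[0,0,0],"jaw":7},{"turn":[0,0,0],"slide":[0,0,0],"jaw":7},{"turn":[0,0,0],"slide":[0,0,-5],"jaw":7},{"turn":[0,0,0],"slide":[0,0,-10],"jaw":7},{"turn":[0,0,0],"slide":[0,0,-15],"jaw":7},{"turn":[0,0,0],"slide":[0,0,-20],"jaw":7},{"turn":[0,0,0],"slide":[0,0,-22.5],"jaw":7},{"turn":[0,0,0],"slide":[-3,0,-22.5],"jaw":7}]'
python3 - <<'E'
from h import *
go([.5,-.26,.235],down(np.pi/2+.06))
E
```

```text
clock: 6.35
ee_pos: [0.4249, 0.3764, 0.0147]
eef_rot: [0.707, 0.707, 0.001, 0.0]
wrist_force: [0.4, -0.2, -0.1]
grip_width: 0.0587
clock: 7.15
ee_pos: [0.4247, 0.348, 0.2426]
eef_rot: [0.706, 0.708, 0.004, 0.0]
wrist_force: [0.3, 0.3, -0.8]
grip_width: 0.0702
slide [-60.82   7.38   0.52] turn [ 0.006 -0.004 -0.058]
```

```bash
python3 -m crank '[{"turn":[0,0,0],"slide":[-5,0.5,0],"jaw":6.5},{"turn":[0,0,0],"slide":[-10,1,0],"jaw":6.5},{"turn":[0,0,0],"slide":[-15,1.5,0],"jaw":6.5},{"turn":[0,0,0],"slide":[-20,2,0],"jaw":6.5},{"turn":[0,0,0],"slide":[-25,2.5,0],"jaw":6.5},{"turn":[0,0,0],"slide":[-30,3,0],"jaw":6.5},{"turn":[0,0,0],"slide":[-35,3.5,0],"jaw":6.5},{"turn":[0,0,0],"slide":[-40,4,0],"jaw":6.5}]'
python3 -m crank '[{"turn":[0,0,-0.06],"slide":[-5,2,0],"jaw":6.5},{"turn":[0,0,-0.06],"slide":[-9,4,0],"jaw":6.5},{"turn":[0,0,-0.06],"slide":[-14,6,4],"jaw":6.5},{"turn":[0,0,-0.06],"slide":[-18,8,8],"jaw":6.5},{"turn":[0,0,-0.06],"slide":[-20.5,10,12],"jaw":6.5},{"turn":[0,0,-0.06],"slide":[-20.5,10.5,12],"jaw":6.5}]'
python3 - <<'E'
from h import *
snap('wrist','w3.png'); c=bot.calibration('wrist'); print(bot.state()['ee_pos'])
for q in [[.5954,-.2405],[.5988,-.2778],[.5464,-.2801],[.5413,-.2446]]: print(proj(c,q+[.044]))
go([.57,-.261,.015],down(np.pi/2+.065))
E
```

```text
clock: 7.95
ee_pos: [0.4637, -0.054, 0.2389]
eef_rot: [0.707, 0.707, 0.0, 0.001]
wrist_force: [0.1, 0.8, -0.2]
grip_width: 0.065
clock: 8.55
ee_pos: [0.5685, -0.2588, 0.1153]
eef_rot: [0.686, 0.728, -0.0, -0.001]
wrist_force: [-0.1, 0.5, 0.0]
grip_width: 0.0652
[ 0.56898807 -0.25944978  0.11239302]
[340.29483666 241.03745188]
[298.94677532 242.31817814]
[298.80637338 185.28711518]
[340.28586895 181.8260731 ]
slide [-0.19  0.14  9.74] turn [-0.005 -0.003 -0.007]
```

View pics/w3.png

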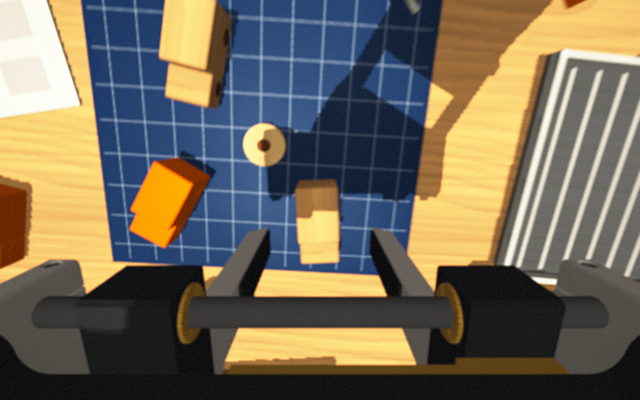

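Van 1 is within 2 px of the prediction and midway between the fingers. Grasping it.

```bash
python3 -m crank '[{"turn":[0,0,0],"slide":[-0.2,0.1,5],"jaw":6.5},{"turn":[0,0,0],"slide":[-0.2,0.1,9],"jaw":6.5},{"turn":[0,0,0],"slide":[-0.2,0.1,9.9],"jaw":6.5},{"turn":[0,0,0],"slide":[-0.2,0.1,9.9],"jaw":2.5},{"turn":[0,0,0],"slide":[-0.2,0.1,9.9],"jaw":2.5},{"turn":[0,0,0],"slide":[-0.2,0.1,9.9],"jaw":2.5},{"turn":[0,0,0],"slide":[-0.2,0.1,9.9],"jaw":2.5}]'
python3 - <<'E'
from h import *
e=np.radians(-1.7); T=np.array([.528,.044,0]); x=np.array([np.cos(e),np.sin(e),0]);y=np.array([-np.sin(e),np.cos(e),0])
# rear-centre is 14 mm behind the van origin
print('t1',T-.05*y-.014*x,'t2',T+.035*y-.014*x)
go(T-.05*y-.014*x+[0,0,.09],down(np.pi/2+e));
E
```

```text
clock: 9.3
ee_pos: [0.5709, -0.2593, 0.0211]
eef_rot: [0.685, 0.728, 0.0, 0.001]
wrist_force: [-2.1, 1.7, 9.5]
grip_width: 0.0379
t1 [ 0.51252285 -0.00556267  0.        ] t2 [0.51504448 0.07939992 0.        ]
slide [25.67 -4.28 -6.95] turn [0.003 0.002 0.09 ]
```

```bash
python3 -m crank '[{"turn":[0,0,0],"slide":[0,0,-4],"jaw":2.5},{"turn":[0,0,0],"slide":[0,0,-9],"jaw":2.5},{"turn":[0,0,0.09],"slide":[4,-0.7,-10],"jaw":2.5},{"turn":[0,0,0.09],"slide":[9,-1.5,-10],"jaw":2.5},{"turn":[0,0,0.09],"slide":[14,-2.3,-10],"jaw":2.5},{"turn":[0,0,0.09],"slide":[19,-3.2,-10],"jaw":2.5},{"turn":[0,0,0.09],"slide":[23,-4,-10],"jaw":2.5},{"turn":[0,0,0.09],"slide":[25.7,-4.3,-10],"jaw":2.5}]'
python3 - <<'E'
from h import *
print(bot.state()['ee_pos'],bot.state()['grip_width'])
snap('top','t2.png'); snap('wrist','w4.png')
im=cv2.imread('pics/t2.png'); cv2.imwrite('pics/t2c.png',cv2.resize(im[130:280,150:450],None,fx=2.6,fy=2.6,interpolation=cv2.INTER_CUBIC))
c=bot.calibration('wrist')
T=np.array([.528,.044])
e=np.radians(-1.7);M=np.array([[np.cos(e),-np.sin(e)],[np.sin(e),np.cos(e)]])
for a in[(-.105,-.115),(-.105,.115),(.105,-.115)]: print(proj(c,list(T+M@a)+[.031]))
go([.5125,-.0056,.042],down(np.pi/2-.03))
E
```

```text
clock: 10.1
ee_pos: [0.5108, -0.0025, 0.1199]
eef_rot: [0.717, 0.697, 0.0, 0.0]
wrist_force: [0.3, -0.5, -2.0]
grip_width: 0.0378
[ 0.51078689 -0.00247303  0.11991717] 0.03784458504880892
[243.55774229 105.91971051]
[506.35835542 106.91647041]
[255.63856745 315.78894606]
slide [-0.34  0.12  7.8 ] turn [ 0.001 -0.     0.004]
```

View pics/w4.png

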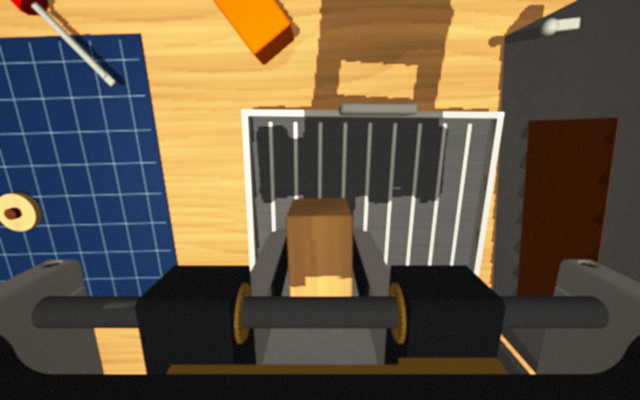

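The tray corners at (243,110) and (503,114) are within a few mm of the estimate, and the van is held square. Placing it.

```bash
python3 -m crank '[{"turn":[0,0,0],"slide":[-0.3,0.1,4],"jaw":2.5},{"turn":[0,0,0],"slide":[-0.3,0.1,7],"jaw":2.5},{"turn":[0,0,0],"slide":[-0.3,0.1,7.9],"jaw":2.5},{"turn":[0,0,0],"slide":[-0.3,0.1,8],"jaw":2.5},{"turn":[0,0,0],"slide":[-0.3,0.1,8],"jaw":2.5}]'
```

```text
clock: 10.7
ee_pos: [0.513, -0.0084, 0.0398]
eef_rot: [0.718, 0.696, 0.0, 0.0]
wrist_force: [-0.2, -0.3, -0.2]
grip_width: 0.0376
```

```bash
python3 -m crank '[{"turn":[0,0,0],"slide":[0,0,0.25],"jaw":2.5},{"turn":[0,0,0],"slide":[0,0,0.25],"jaw":2.5}]'
python3 -m crank '[{"turn":[0,0,0],"slide":[0,0,0],"jaw":6},{"turn":[0,0,0],"slide":[0,0,0],"jaw":6},{"turn":[0,0,0],"slide":[0,0,0],"jaw":6},{"turn":[0,0,0],"slide":[0,0,-4],"jaw":6},{"turn":[0,0,0],"slide":[0,0,-9],"jaw":6}]'
python3 - <<'E'
from h import *
snap('top','t3.png')
im=cv2.imread('pics/t3.png'); cv2.imwrite('pics/t3c.png',cv2.resize(im[130:280,150:450],None,fx=2.6,fy=2.6,interpolation=cv2.INTER_CUBIC))
yaw=np.radians(-8.5)
go([.427,-.369,.12],down(np.pi/2+yaw))
E
```

```text
clock: 10.9
ee_pos: [0.5148, -0.0085, 0.0391]
eef_rot: [0.718, 0.696, 0.002, 0.002]
wrist_force: [2.0, -0.5, 15.6]
grip_width: 0.0378
clock: 11.4
ee_pos: [0.5113, -0.0079, 0.126]
eef_rot: [0.718, 0.696, -0.002, -0.002]
wrist_force: [-0.4, -1.0, -0.2]
grip_width: 0.0597
slide [-36.33  -7.73   1.48] turn [0.008 0.    0.119]
```

View pics/t3c.png

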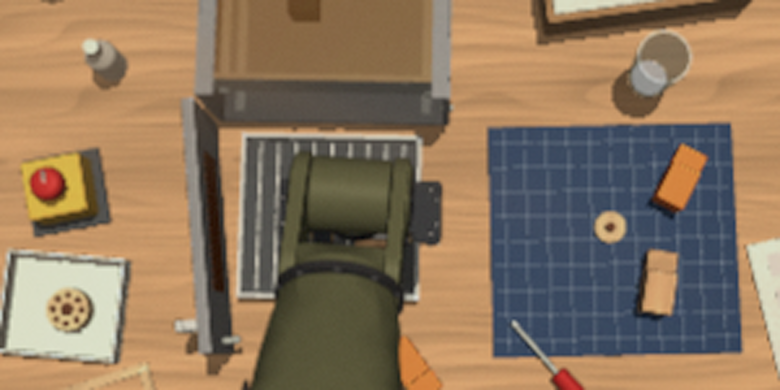

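The wheel is in the kit tray at crop (68,310) and van 2 at crop (659,283) hasn't moved. The tray has shifted a few mm inward, which does no harm. Going to van 2.

```bash
python3 -m crank '[{"turn":[0,0,0.12],"slide":[-4,-0.8,0],"jaw":6},{"turn":[0,0,0.12],"slide":[-9,-1.9,0],"jaw":6.5},{"turn":[0,0,0.12],"slide":[-14,-3,0],"jaw":6.5},{"turn":[0,0,0.12],"slide":[-19,-4,0],"jaw":6.5},{"turn":[0,0,0.12],"slide":[-24,-5,0],"jaw":6.5},{"turn":[0,0,0.12],"slide":[-29,-6,0],"jaw":6.5},{"turn":[0,0,0.12],"slide":[-34,-7,0],"jaw":6.5},{"turn":[0,0,0.12],"slide":[-36.3,-7.7,1],"jaw":6.5}]'
python3 -m crank '[{"turn":[0,0,0],"slide":[0,0,0],"jaw":6.5}]'
python3 - <<'E'
from h import *
snap('wrist','w5.png'); c=bot.calibration('wrist'); print(bot.state()['ee_pos'])
for q in [[0.4544, -0.3555], [0.4537, -0.3923], [0.3977, -0.3834], [0.4025, -0.3453]]: print(proj(c,q+[.044]))
go([.427,-.369,.016],down(np.pi/2-.148))
E
```

```text
clock: 12.25
ee_pos: [0.424, -0.3719, 0.1172]
eef_rot: [0.759, 0.652, -0.0, 0.001]
wrist_force: [1.0, 0.5, 0.2]
grip_width: 0.065
clock: 12.35
ee_pos: [0.4229, -0.3712, 0.115]
eef_rot: [0.759, 0.651, -0.0, -0.001]
wrist_force: [-0.2, 0.9, -0.5]
grip_width: 0.0652
[ 0.42377109 -0.36952263  0.11548499]
[341.36063902 239.8835906 ]
[301.59892885 244.86929661]
[300.97549952 184.12496486]
[344.9972308  182.96240685]
slide [0.09 0.32 9.95] turn [-0.001 -0.001 -0.004]
```

View pics/w5.png

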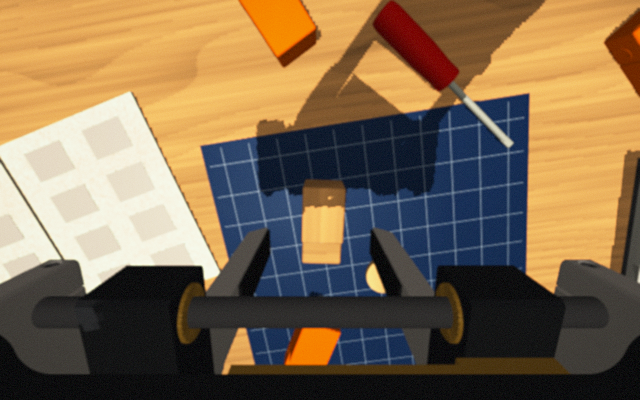

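Van 2 is centred at (323,212) and square to the fingers. Grasping it.

```bash
python3 -m crank '[{"turn":[0,0,0],"slide":[0.1,0.3,5],"jaw":6.5},{"turn":[0,0,0],"slide":[0.1,0.3,8.8],"jaw":6.5},{"turn":[0,0,0],"slide":[0.1,0.3,9.5],"jaw":6.5},{"turn":[0,0,0],"slide":[0.1,0.3,9.5],"jaw":2.5},{"turn":[0,0,0],"slide":[0.1,0.3,9.5],"jaw":2.5},{"turn":[0,0,0],"slide":[0.1,0.3,9.5],"jaw":2.5},{"turn":[0,0,0],"slide":[0.1,0.3,9.5],"jaw":2.5}]'
python3 -m crank '[{"turn":[0,0,0],"slide":[0,0,-4],"jaw":2.5},{"turn":[0,0,0],"slide":[0,0,-9],"jaw":2.5},{"turn":[0,0,0],"slide":[0,0,-12],"jaw":2.5},{"turn":[0,0,0],"slide":[0,0,-12],"jaw":2.5}]'
python3 - <<'E'
from h import *
print(bot.state()['ee_pos'],bot.state()['grip_width'])
go([.520,.085,.14],down(np.pi/2-.03))
E
```

```text
clock: 13.1
ee_pos: [0.4286, -0.3686, 0.0232]
eef_rot: [0.758, 0.652, 0.0, 0.001]
wrist_force: [-0.5, 3.0, 9.4]
grip_width: 0.0378
clock: 13.5
ee_pos: [0.4293, -0.3693, 0.1468]
eef_rot: [0.758, 0.652, 0.0, 0.004]
wrist_force: [-0.6, -0.7, -1.3]
grip_width: 0.0381
[ 0.42931925 -0.36929894  0.14677748] 0.03808620557442335
slide [46.28  2.18  0.47] turn [ 0.006  0.005 -0.12 ]
```

```bash
python3 -m crank '[{"turn":[0,0,0],"slide":[5,0.2,-1],"jaw":2.5},{"turn":[0,0,-0.12],"slide":[10,0.5,-1],"jaw":2.5},{"turn":[0,0,-0.12],"slide":[15,0.8,-1],"jaw":2.5},{"turn":[0,0,-0.12],"slide":[20,1,-1],"jaw":2.5},{"turn":[0,0,-0.12],"slide":[25,1.2,-1],"jaw":2.5},{"turn":[0,0,-0.12],"slide":[30,1.4,-1],"jaw":2.5},{"turn":[0,0,-0.12],"slide":[35,1.6,-1],"jaw":2.5},{"turn":[0,0,-0.12],"slide":[40,1.9,-1],"jaw":2.5}]'
python3 - <<'E'
from h import *
go([.519,.068,.12],down(np.pi/2-.03))
E
```

```text
clock: 14.3
ee_pos: [0.5057, 0.0254, 0.151]
eef_rot: [0.718, 0.696, -0.0, -0.0]
wrist_force: [0.6, -1.1, -1.4]
grip_width: 0.038
slide [4.3 1.2 3.1] turn [-0.001  0.     0.   ]
```

```bash
python3 -m crank '[{"turn":[0,0,0],"slide":[4.3,1.2,1],"jaw":2.5},{"turn":[0,0,0],"slide":[4.3,1.2,3],"jaw":2.5},{"turn":[0,0,0],"slide":[4.3,1.2,3],"jaw":2.5}]'
python3 - <<'E'
from h import *
snap('wrist','w6.png');
go([.519,.068,.042],down(np.pi/2-.03))
E
```

```text
clock: 14.6
ee_pos: [0.5178, 0.0668, 0.1187]
eef_rot: [0.717, 0.697, -0.002, -0.002]
wrist_force: [-0.2, -1.1, -1.4]
grip_width: 0.0378
slide [0.21 0.08 7.82] turn [-0.003  0.     0.001]
```

View pics/w6.png

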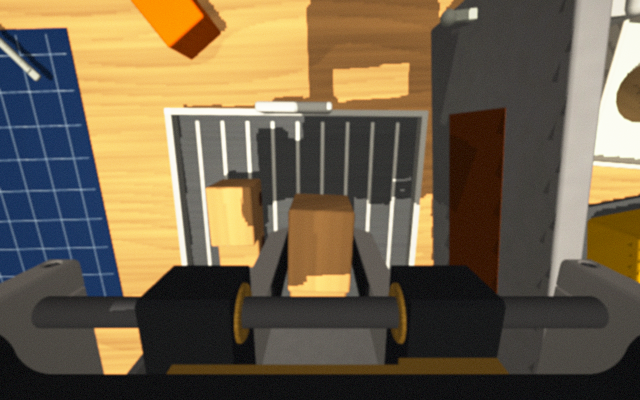

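Van 1 stands upright at (235,212), and the held van is clear of both it and the door. Lowering it.

```bash
python3 -m crank '[{"turn":[0,0,0],"slide":[0.1,0.1,4],"jaw":2.5},{"turn":[0,0,0],"slide":[0.1,0.1,7],"jaw":2.5},{"turn":[0,0,0],"slide":[0.1,0.1,7.7],"jaw":2.5},{"turn":[0,0,0],"slide":[0.1,0.1,7.8],"jaw":2.5}]'
python3 -m crank '[{"turn":[0,0,0],"slide":[0,0,0.1],"jaw":2.5}]'
```

```text
clock: 15.05
ee_pos: [0.5205, 0.0662, 0.0439]
eef_rot: [0.718, 0.696, -0.0, -0.0]
wrist_force: [0.1, -0.2, -1.0]
grip_width: 0.0382
clock: 15.15
ee_pos: [0.5213, 0.0665, 0.0442]
eef_rot: [0.718, 0.696, 0.001, 0.001]
wrist_force: [0.5, -0.6, -1.5]
grip_width: 0.0382
```

```bash
python3 -m crank '[{"turn":[0,0,0],"slide":[0,0,0.15],"jaw":2.5},{"turn":[0,0,0],"slide":[0,0,0.25],"jaw":2.5}]'
python3 -m crank '[{"turn":[0,0,0],"slide":[0,0,0],"jaw":2.5}]'
```

```text
clock: 15.35
ee_pos: [0.5218, 0.0668, 0.0421]
eef_rot: [0.718, 0.696, 0.001, 0.001]
wrist_force: [-0.6, -1.0, 16.8]
grip_width: 0.0381
clock: 15.45
ee_pos: [0.5219, 0.0668, 0.0422]
eef_rot: [0.718, 0.696, 0.001, 0.001]
wrist_force: [-0.1, -1.2, 10.3]
grip_width: 0.0381
```

```bash
python3 -m crank '[{"turn":[0,0,0],"slide":[0,0,0],"jaw":5.5},{"turn":[0,0,0],"slide":[0,0,0],"jaw":5.5},{"turn":[0,0,0],"slide":[0,0,0],"jaw":5.5},{"turn":[0,0,0],"slide":[0,0,-5],"jaw":5.5},{"turn":[0,0,0],"slide":[0,0,-10],"jaw":5.5},{"turn":[0,0,0],"slide":[0,-4,-10],"jaw":4},{"turn":[0,0,0],"slide":[0,-9,-10],"jaw":2},{"turn":[0,0,0],"slide":[-1,-14,-10],"jaw":0}]'
python3 - <<'E'
from h import *
rot=down(np.pi/2-.03)*R.from_rotvec([-.38,0,0])
print(rot.as_matrix()[:,2])
go([.36,.047,.12],rot)
im=snap('top','t4.png')
cv2.imwrite('pics/t4c.png',cv2.resize(im[80:280,140:340,::-1],None,fx=3,fy=3,interpolation=cv2.INTER_CUBIC))
E
```

```text
clock: 16.25
ee_pos: [0.3794, 0.0615, 0.1399]
eef_rot: [0.717, 0.697, 0.0, 0.0]
wrist_force: [-0.2, -0.9, 0.8]
grip_width: 0.0343
[ 0.37075357 -0.01112595 -0.92866464]
slide [-1.51 -1.89  1.98] turn [-0.38  -0.     0.001]
```

View pics/t4c.png

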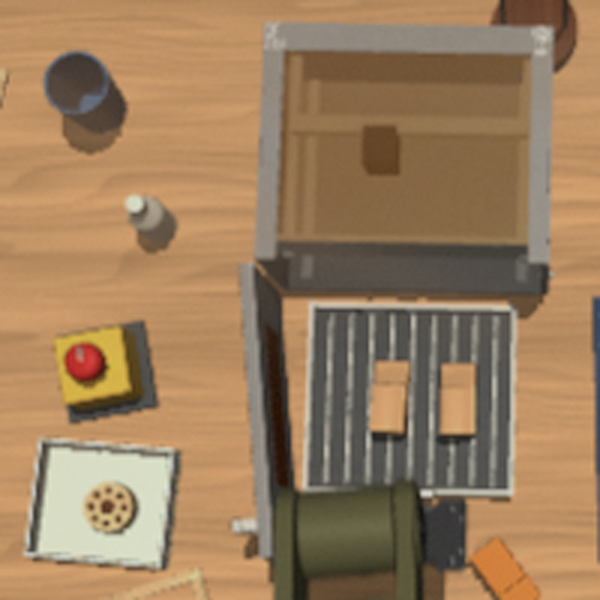

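Both vans stand inside the rim and the wheel lies in the kit tray. Next is the tab push with the gripper leaned back.

```bash
python3 -m crank '[{"turn":[-0.14,0,0],"slide":[-1,-2.5,0],"jaw":0},{"turn":[-0.28,0,0],"slide":[-1.5,-2.5,2],"jaw":0},{"turn":[-0.38,0,0],"slide":[-1.5,-2.5,6],"jaw":0},{"turn":[-0.38,0,0],"slide":[-1.5,-2.5,10],"jaw":0},{"turn":[-0.38,0,0],"slide":[-1.5,-2.5,10],"jaw":0}]'
python3 - <<'E'
from h import *
go([.43,.047,.04]);go([.53,.044,.04]);go([.63,.041,.04]); print(bot.state()['ee_pos'])
E
```

```text
clock: 16.8
ee_pos: [0.3522, 0.0468, 0.0357]
eef_rot: [0.705, 0.685, 0.128, 0.132]
wrist_force: [-0.7, 0.6, 0.5]
grip_width: 0.0003
slide [0.25 7.4  2.41] turn None
slide [ 0.25 16.73  6.04] turn None
slide [ 0.24 26.05  9.66] turn None
[0.35224435 0.04681894 0.03573522]
```

```bash
python3 -m crank '[{"turn":[0,0,0],"slide":[0.2,4.6,1.3],"jaw":0},{"turn":[0,0,0],"slide":[0.2,6,1.9],"jaw":0},{"turn":[0,0,0],"slide":[0.2,7,2.3],"jaw":0},{"turn":[0,0,0],"slide":[0.2,8,2.7],"jaw":0},{"turn":[0,0,0],"slide":[0.2,9.4,3.2],"jaw":0},{"turn":[0,0,0],"slide":[0.2,11,3.8],"jaw":0},{"turn":[0,0,0],"slide":[0.2,12.6,4.4],"jaw":0},{"turn":[0,0,0],"slide":[0.2,14.2,5],"jaw":0}]'
python3 -m crank '[{"turn":[0,0,0],"slide":[0,1.6,0.6],"jaw":0},{"turn":[0,0,0],"slide":[0,3.2,1.2],"jaw":0},{"turn":[0,0,0],"slide":[0,4.8,1.9],"jaw":0},{"turn":[0,0,0],"slide":[0,6.4,2.5],"jaw":0},{"turn":[0,0,0],"slide":[0,8,3.1],"jaw":0},{"turn":[0,0,0],"slide":[0,8.6,3.3],"jaw":0},{"turn":[0,0,0],"slide":[0,9.2,3.5],"jaw":0},{"turn":[0,0,0],"slide":[0,9.2,3.5],"jaw":0}]'
python3 - <<'E'
from h import *
im=snap('top','t5.png')
cv2.imwrite('pics/t5c.png',cv2.resize(im[80:280,140:340,::-1],None,fx=3,fy=3,interpolation=cv2.INTER_CUBIC))
E
```

```text
clock: 17.6
ee_pos: [0.506, 0.0444, 0.0466]
eef_rot: [0.705, 0.684, 0.131, 0.135]
wrist_force: [-3.8, -0.5, -1.5]
grip_width: 0.0005
clock: 18.4
ee_pos: [0.6049, 0.0416, 0.0485]
eef_rot: [0.705, 0.684, 0.132, 0.136]
wrist_force: [-0.2, 0.0, -1.0]
grip_width: 0.0002
```

View pics/t5c.png

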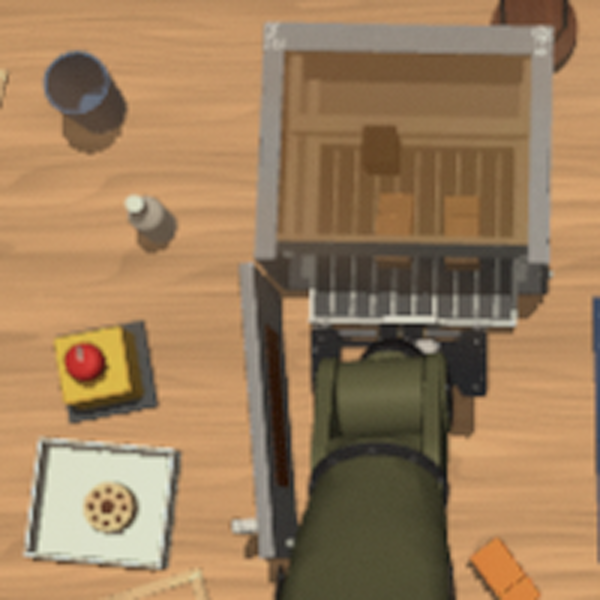

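The tray is going in evenly and both vans are still upright. About 4 cm remains.

```bash
python3 -m crank '[{"turn":[0,0,0],"slide":[0,0.8,0.6],"jaw":0},{"turn":[0,0,0],"slide":[0,1.6,1],"jaw":0},{"turn":[0,0,0],"slide":[0,2.4,1.3],"jaw":0},{"turn":[0,0,0],"slide":[0,3,1.6],"jaw":0},{"turn":[0,0,0],"slide":[0,3.2,1.6],"jaw":0}]'
python3 -m crank '[{"turn":[0,0,0],"slide":[0,0.5,0.2],"jaw":0},{"turn":[0,0,0],"slide":[0,0.5,0.2],"jaw":0}]'
```

```text
clock: 18.95
ee_pos: [0.6407, 0.0405, 0.0445]
eef_rot: [0.705, 0.684, 0.131, 0.135]
wrist_force: [-1.2, -0.6, -1.5]
grip_width: 0.0004
clock: 19.15
ee_pos: [0.646, 0.0403, 0.0449]
eef_rot: [0.705, 0.684, 0.132, 0.136]
wrist_force: [-0.5, -0.1, 0.9]
grip_width: 0.0005
```

```bash
python3 -m crank '[{"turn":[0,0,0],"slide":[0,0.4,0.2],"jaw":0},{"turn":[0,0,0],"slide":[0,0.6,0.25],"jaw":0}]'
python3 -m crank '[{"turn":[0,0,0],"slide":[0,0.3,0.1],"jaw":0},{"turn":[0,0,0],"slide":[0,0.6,0.2],"jaw":0}]'
```

```text
clock: 19.35
ee_pos: [0.6518, 0.0401, 0.0446]
eef_rot: [0.705, 0.684, 0.131, 0.135]
wrist_force: [-11.2, 0.4, 4.4]
grip_width: 0.0003
clock: 19.55
ee_pos: [0.6534, 0.0401, 0.0439]
eef_rot: [0.705, 0.685, 0.127, 0.131]
wrist_force: [-79.5, -0.8, 52.9]
grip_width: 0.0003
```

79 N at the last step: the tray is hard against its stop, so I'm backing off at once.

```bash
python3 -m crank '[{"turn":[0,0,0],"slide":[0,-1.5,-0.6],"jaw":0},{"turn":[0,0,0],"slide":[0,-5,-2],"jaw":0},{"turn":[0,0,0],"slide":[0,-9,-4],"jaw":0},{"turn":[0,0,0],"slide":[0,-13,-7],"jaw":0},{"turn":[0,0,0],"slide":[0,-16,-11],"jaw":0},{"turn":[0.14,0,0],"slide":[0,-18,-16],"jaw":0},{"turn":[0.28,0,0],"slide":[0,-20,-21],"jaw":0},{"turn":[0.38,0,0],"slide":[0,-20,-26],"jaw":0}]'
python3 - <<'E'
from h import *
im=snap('top','t6.png')
cv2.imwrite('pics/t6c.png',cv2.resize(im[80:280,140:340,::-1],None,fx=3,fy=3,interpolation=cv2.INTER_CUBIC))
print(bot.state()['ee_pos'])
go([.447,.245,.26],down(np.pi/2)); go([.447,.245,.12],down(np.pi/2))
E
```

```text
clock: 20.35
ee_pos: [0.3915, 0.0479, 0.1844]
eef_rot: [0.717, 0.697, 0.006, 0.006]
wrist_force: [-0.8, -0.9, -0.8]
grip_width: 0.0005
[0.39100195 0.04793783 0.19019075]
slide [19.86  5.08 -6.93] turn [ 0.011  0.    -0.03 ]
slide [19.86  4.94  7.07] turn [ 0.011  0.    -0.03 ]
```

View pics/t6c.png

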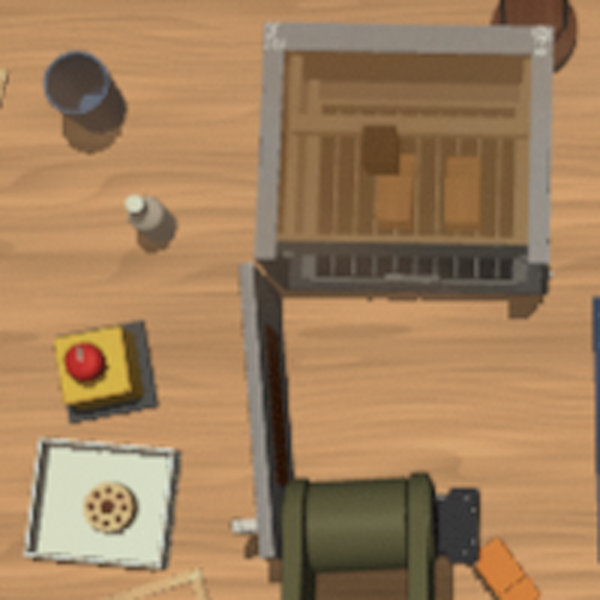

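The tray is fully in and both vans are upright at crop (393,190) and (461,190). That's 15 pictures viewed, so I'm keeping the last one for the end. Now over to the outer side of the door.

```bash
python3 -m crank '[{"turn":[0.01,0,-0.03],"slide":[0,0,-5],"jaw":0},{"turn":[0.01,0,-0.03],"slide":[2,1,-8],"jaw":0},{"turn":[0.01,0,-0.03],"slide":[6,2,-8],"jaw":0},{"turn":[0.01,0,-0.03],"slide":[11,3,-8],"jaw":0},{"turn":[0.01,0,-0.03],"slide":[16,4,-8],"jaw":0},{"turn":[0.01,0,-0.03],"slide":[20.5,5,-8],"jaw":0},{"turn":[0.01,0,-0.03],"slide":[20.5,5,-8],"jaw":0}]'
python3 - <<'E'
from h import *
c=bot.calibration('top')
print('tab',[pt(c,140+x/3,80+y/3,.06).round(4) for x,y in[(386,277),(412,278),(438,277)]])
go([.447,.245,.12],down(np.pi/2)); print(bot.state()['ee_pos'])
H=np.array([.6576,.189]); e=np.radians(-1.7)
for th in[1.45,1.3,1.1,.9,.7,.5,.35,.2,.1,.05,0,-.03]:
    a=np.radians(-90)+e-th; d=np.array([np.cos(a),np.sin(a)]); n=np.array([d[1],-d[0]])
    r=.0125*abs(n[1])+.008*abs(n[0]); print(th,(H+.21*d+(.017+r)*n).round(4))
E
```

```text
clock: 21.1
ee_pos: [0.4481, 0.2554, 0.2625]
eef_rot: [0.706, 0.708, 0.004, 0.004]
wrist_force: [-0.1, 0.2, 0.4]
grip_width: 0.0002
tab [array([0.6639, 0.0668, 0.06  ]), array([0.6623, 0.0384, 0.06  ]), array([0.6628, 0.01  , 0.06  ])]
slide [-1.03 -0.27 14.24] turn [0.012 0.    0.004]
[0.44805978 0.25537847 0.26246152]
1.45 [0.4457 0.1999]
1.3 [0.4463 0.169 ]
1.1 [0.4542 0.128 ]
0.9 [0.4703 0.0889]
0.7 [0.4943 0.0533]
0.5 [0.5254 0.023 ]
0.35 [0.5528 0.0047]
0.2 [ 0.5829 -0.0092]
0.1 [ 0.6041 -0.0158]
0.05 [ 0.615  -0.0183]
0 [ 0.626  -0.0202]
-0.03 [ 0.6327 -0.021 ]
```

```bash
python3 -m crank '[{"turn":[0.01,0,0],"slide":[-0.5,-0.3,5],"jaw":0},{"turn":[0.01,0,0],"slide":[-1,-0.3,10],"jaw":0},{"turn":[0.01,0,0],"slide":[-1,-0.3,14],"jaw":0},{"turn":[0.01,0,0],"slide":[-1,-0.3,14],"jaw":0}]'
python3 - <<'E'
from h import *
print(bot.state()['ee_pos'])
go([.446,.169,.12],down(np.pi/2));go([.4943,.0533,.12],down(np.pi/2))
E
```

```text
clock: 21.5
ee_pos: [0.4443, 0.2396, 0.1193]
eef_rot: [0.707, 0.707, -0.003, -0.0]
wrist_force: [1.1, 0.2, 0.8]
grip_width: 0.0006
[0.44427483 0.23964423 0.11927916]
slide [-7.06  0.18 -0.05] turn [-0.005  0.004 -0.001]
slide [-18.63   5.01  -0.02] turn [-0.005  0.004 -0.001]
```

```bash
python3 -m crank '[{"turn":[0,0,0],"slide":[-4,0.1,0],"jaw":0},{"turn":[0,0,0],"slide":[-7,0.2,0],"jaw":0},{"turn":[0,0,0],"slide":[-9.1,0.5,0],"jaw":0},{"turn":[0,0,0],"slide":[-11.2,1,0],"jaw":0},{"turn":[0,0,0],"slide":[-13.2,1.8,0],"jaw":0},{"turn":[0,0,0],"slide":[-15.1,2.6,0],"jaw":0},{"turn":[0,0,0],"slide":[-16.9,3.8,0],"jaw":0},{"turn":[0,0,0],"slide":[-18.7,5,0],"jaw":0}]'
python3 - <<'E'
from h import *
for p in[(.51,.038),(.5254,.023),(.5528,.0047),(.583,-.009),(.604,-.016),(.615,-.018),(.626,-.02)]: go([*p,.12])
E
```

```text
clock: 22.3
ee_pos: [0.4977, 0.0532, 0.1265]
eef_rot: [0.707, 0.707, 0.002, 0.002]
wrist_force: [0.0, 1.0, 1.7]
grip_width: 0.0004
slide [-1.52  1.22  0.66] turn None
slide [-3.02  2.76  0.67] turn None
slide [-4.85  5.5   0.69] turn None
slide [-6.22  8.52  0.7 ] turn None
slide [-6.92 10.62  0.72] turn None
slide [-7.12 11.72  0.72] turn None
slide [-7.32 12.82  0.73] turn None
```

```bash
python3 -m crank '[{"turn":[0,0,0],"slide":[-1.5,1.2,0.3],"jaw":0},{"turn":[0,0,0],"slide":[-3,2.8,0.5],"jaw":0},{"turn":[0,0,0],"slide":[-4,4.2,0.5],"jaw":0},{"turn":[0,0,0],"slide":[-4.9,5.5,0.5],"jaw":0},{"turn":[0,0,0],"slide":[-5.6,7,0.5],"jaw":0},{"turn":[0,0,0],"slide":[-6.2,8.5,0.5],"jaw":0},{"turn":[0,0,0],"slide":[-6.9,10.6,0.5],"jaw":0},{"turn":[0,0,0],"slide":[-7,11,0.5],"jaw":0}]'
python3 -m crank '[{"turn":[0,0,0],"slide":[0,0.4,0],"jaw":0},{"turn":[0,0,0],"slide":[0,0.8,0],"jaw":0}]'
```

```text
clock: 23.1
ee_pos: [0.6082, -0.0168, 0.1214]
eef_rot: [0.707, 0.707, 0.001, 0.002]
wrist_force: [0.3, -0.6, -0.2]
grip_width: 0.0009
clock: 23.3
ee_pos: [0.6142, -0.0157, 0.12]
eef_rot: [0.707, 0.707, 0.001, 0.001]
wrist_force: [-0.9, -0.0, 0.0]
grip_width: 0.0005
```

```bash
python3 -m crank '[{"turn":[0,0,0],"slide":[0,0.4,0],"jaw":0},{"turn":[0,0,0],"slide":[0,0.8,0],"jaw":0}]'
python3 -m crank '[{"turn":[0,0,0],"slide":[0,0.2,0],"jaw":0},{"turn":[0,0,0],"slide":[0,0.4,0],"jaw":0}]'
```

```text
clock: 23.5
ee_pos: [0.6214, -0.0161, 0.1196]
eef_rot: [0.707, 0.707, -0.001, 0.0]
wrist_force: [-8.0, -4.0, 4.2]
grip_width: 0.0002
clock: 23.7
ee_pos: [0.6262, -0.0158, 0.1192]
eef_rot: [0.707, 0.707, 0.0, 0.001]
wrist_force: [0.4, 0.0, 0.7]
grip_width: 0.0003
```

Resistance peaked and then dropped to nothing, so the door has probably snapped in. A gentle press will confirm it.

```bash
python3 -m crank '[{"turn":[0,0,0],"slide":[0,0.2,0],"jaw":0},{"turn":[0,0,0],"slide":[0,0.3,0],"jaw":0}]'
python3 -m crank '[{"turn":[0,0,0],"slide":[0,0.2,0],"jaw":0}]'
```

```text
clock: 23.9
ee_pos: [0.6281, -0.0158, 0.1191]
eef_rot: [0.707, 0.707, -0.001, -0.0]
wrist_force: [-19.5, -0.9, 9.9]
grip_width: 0.0004
clock: 24.0
ee_pos: [0.6284, -0.0159, 0.119]
eef_rot: [0.707, 0.707, -0.002, -0.002]
wrist_force: [-41.5, -1.1, 19.5]
grip_width: 0.0003
```

It's solidly seated. Backing off and moving above the stop.

```bash
python3 -m crank '[{"turn":[0,0,0],"slide":[0,-4,0],"jaw":0},{"turn":[0,0,0],"slide":[0,-8,-2],"jaw":3},{"turn":[0,0,0],"slide":[3,-9,-6],"jaw":7},{"turn":[0,0,0],"slide":[8,-9,-6],"jaw":7},{"turn":[0,0,0],"slide":[13,-9,-6],"jaw":7},{"turn":[0,0,0],"slide":[18,-9,-6],"jaw":7},{"turn":[0,0,0],"slide":[23,-9,-6],"jaw":7},{"turn":[0,0,0],"slide":[28,-8,-6],"jaw":7}]'
python3 - <<'E'
from h import *
go([.5705,.3855,.15],down(np.pi/2));print(bot.state()['ee_pos'])
E
```

```text
clock: 24.8
ee_pos: [0.5502, 0.2651, 0.1791]
eef_rot: [0.707, 0.707, 0.001, 0.001]
wrist_force: [1.3, -0.9, 0.4]
grip_width: 0.053
slide [12.04  2.03  2.91] turn [0.002 0.    0.   ]
[0.55019986 0.26507013 0.17912196]
```

```bash
python3 -m crank '[{"turn":[0,0,0],"slide":[5,1,0],"jaw":7},{"turn":[0,0,0],"slide":[9,2,0],"jaw":7},{"turn":[0,0,0],"slide":[12,2,2],"jaw":7},{"turn":[0,0,0],"slide":[12,2,2.9],"jaw":7},{"turn":[0,0,0],"slide":[12,2,2.9],"jaw":7}]'
python3 - <<'E'
from h import *
c=bot.calibration('wrist'); im=snap('wrist','w7.png').astype(int)
m=((im[...,0]>60)&(im[...,1]<.35*im[...,0])&(im[...,2]<.35*im[...,0])).astype(np.uint8)
n,l,s,ce=cv2.connectedComponentsWithStats(m)
for i in range(1,n):
    if s[i,4]>150: 
        x,y,w,h,a=s[i]; print(s[i],ce[i],pt(c,x+w/2,y+h/2,.088))
print(bot.state()['ee_pos']); go([.5705,.3855,.067],down(np.pi/2))
E
```

```text
clock: 25.3
ee_pos: [0.5702, 0.3825, 0.1476]
eef_rot: [0.707, 0.707, -0.001, 0.001]
wrist_force: [0.1, -0.3, 0.1]
grip_width: 0.0701
[ 303  195   46   47 1596] [325.84962406 217.64097744] [0.57391606 0.386358   0.088     ]
[0.57079191 0.38201087 0.14914198]
slide [ 0.36 -0.04  8.21] turn [ 0.001  0.002 -0.   ]
```

```bash
python3 -m crank '[{"turn":[0,0,0],"slide":[0.4,0.2,4],"jaw":7},{"turn":[0,0,0],"slide":[0.4,0.2,7],"jaw":7},{"turn":[0,0,0],"slide":[0.4,0.2,8],"jaw":7},{"turn":[0,0,0],"slide":[0.4,0.2,8.1],"jaw":3},{"turn":[0,0,0],"slide":[0.4,0.2,8.1],"jaw":3},{"turn":[0,0,0],"slide":[0.4,0.2,8.1],"jaw":3},{"turn":[0,0,0],"slide":[0.4,0.2,8.1],"jaw":3},{"turn":[0,0,0],"slide":[0.4,0.2,8.1],"jaw":3}]'
```

```text
clock: 26.15
ee_pos: [0.5735, 0.3875, 0.0698]
eef_rot: [0.707, 0.707, 0.002, 0.001]
wrist_force: [2.8, 5.1, -0.8]
grip_width: 0.0398
```

```bash
python3 -m crank '[{"turn":[0,0,0.14],"slide":[0,0,0],"jaw":3},{"turn":[0,0,0.28],"slide":[0,0,0],"jaw":3},{"turn":[0,0,0.42],"slide":[0,0,0],"jaw":3},{"turn":[0,0,0.56],"slide":[0,0,0],"jaw":3},{"turn":[0,0,0.7],"slide":[0,0,0],"jaw":3},{"turn":[0,0,0.82],"slide":[0,0,0],"jaw":3},{"turn":[0,0,0.82],"slide":[0,0,-0.4],"jaw":3},{"turn":[0,0,0.82],"slide":[0,0,-0.8],"jaw":3}]'
```

```text
clock: 26.95
ee_pos: [0.5737, 0.3882, 0.0784]
eef_rot: [0.93, 0.367, 0.003, -0.0]
wrist_force: [3.2, 9.4, 1.3]
grip_width: 0.0402
```

Cap is freed and rising with the gripper. Releasing and retreating.

```bash
python3 -m crank '[{"turn":[0,0,0],"slide":[0,0,0],"jaw":7},{"turn":[0,0,0],"slide":[0,0,0],"jaw":7},{"turn":[0,0,0],"slide":[0,0,0],"jaw":7},{"turn":[0,0,-0.14],"slide":[0,0,-4],"jaw":7},{"turn":[0,0,-0.28],"slide":[0,0,-7],"jaw":7},{"turn":[0,0,-0.42],"slide":[0,0,-7],"jaw":7},{"turn":[0,0,-0.56],"slide":[0,0,-7],"jaw":7},{"turn":[0,0,-0.82],"slide":[0,0,-7],"jaw":7}]'
python3 -m crank '[{"turn":[0,0,-0.26],"slide":[0,0,0],"jaw":7},{"turn":[0,0,-0.26],"slide":[0,0,0],"jaw":7}]'
python3 - <<'E'
from h import *
def cap(f,z):
    c=bot.calibration('wrist'); im=snap('wrist',f).astype(int)
    m=((im[...,0]>60)&(im[...,1]<.35*im[...,0])&(im[...,2]<.35*im[...,0])).astype(np.uint8)
    n,l,s,ce=cv2.connectedComponentsWithStats(m); i=1+s[1:,4].argmax(); print(s[i],ce[i], bot.state()['ee_pos'],bot.state()['eef_rot'])
    for zz in(.095,.104): print(zz,proj(c,[.573,.387,zz]))
cap('w8.png',.1)
im=snap('top','t7.png')
a=cv2.resize(im[80:280,140:340,::-1],None,fx=2.9,fy=2.9,interpolation=cv2.INTER_CUBIC)
g=cv2.imread('pics/w8.png')[150:290,260:400]
h=cv2.imread('pics/w7.png')[150:290,260:400]
b=np.vstack([cv2.resize(h,(200,290)),cv2.resize(g,(200,290))])
cv2.imwrite('pics/fin.png',np.hstack([a,b]))
print(bot.state()['clock'])
E
```

```text
clock: 27.75
ee_pos: [0.5729, 0.3864, 0.1467]
eef_rot: [0.743, 0.669, 0.0, 0.001]
wrist_force: [0.4, -1.1, -0.4]
grip_width: 0.0701
clock: 27.95
ee_pos: [0.5729, 0.3864, 0.1465]
eef_rot: [0.65, 0.76, 0.0, 0.001]
wrist_force: [0.8, 0.3, 0.3]
grip_width: 0.0698
[ 298  195   47   49 1708] [321.23302108 217.83430913] [0.5729148  0.38634888 0.14647209] [6.47882408e-01 7.61739819e-01 1.35713733e-05 9.13133281e-04]
0.095 [322.25632375 217.38453952]
0.104 [322.32880927 220.71269228]
28.05
```

View pics/fin.png

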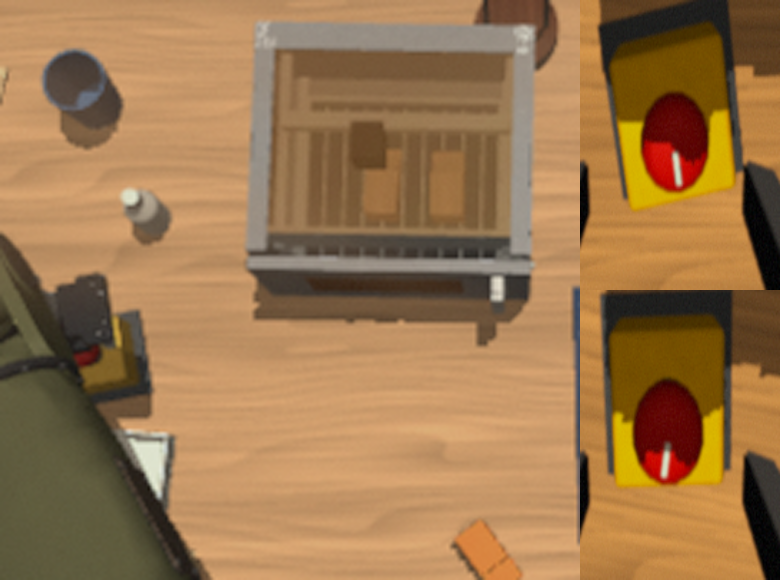

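The door is shut and the tray and vans are in place. To check the cap height by number, I'll move clear and compare the red blob in the top view against the earlier out and latched pictures.

```bash
python3 -m crank '[{"turn":[0,0,0],"slide":[0,0,-5],"jaw":7},{"turn":[0,0,0],"slide":[-4,-3,-9],"jaw":7},{"turn":[0,0,0],"slide":[-9,-5,-9],"jaw":7},{"turn":[0,0,0],"slide":[-14,-8,-9],"jaw":7},{"turn":[0,0,0],"slide":[-19,-11,-9],"jaw":7},{"turn":[0,0,0],"slide":[-24,-13,-9],"jaw":7},{"turn":[0,0,0],"slide":[-28,-15,-9],"jaw":7},{"turn":[0,0,0],"slide":[-32,-15,-9],"jaw":7}]'
python3 - <<'E'
from h import *
snap('top','t8.png'); snap('scene','s8.png'); c=bot.calibration('top')
for z in(.104,.095): print(z,proj(c,[.573,.387,z]))
for f in('t0','t1','t3','t4','t6','t8','s0','s8'):
    im=cv2.imread(f'pics/{f}.png').astype(int); 
    im=im[180:220,155:190] if f[0]=='t' else im[335:370,350:390]
    w=np.clip(im[...,2]-2.2*im[...,1],0,None)*(im[...,2]>90)
    y,x=np.mgrid[:w.shape[0],:w.shape[1]]; print(f,round((w*x).sum()/w.sum(),2),round((w*y).sum()/w.sum(),2),int(w.sum()))
print(bot.state()['ee_pos'])
# wheel/glass unchanged? compare local patches
a=cv2.imread('pics/t4.png').astype(int);b=cv2.imread('pics/t8.png').astype(int)
for n,(x0,x1,y0,y1) in {'kit':(145,200,225,275),'mat+glass':(335,440,135,270)}.items(): print(n,np.abs(a[y0:y1,x0:x1]-b[y0:y1,x0:x1]).mean())
E
```

```text
clock: 28.85
ee_pos: [0.4716, 0.0645, 0.2371]
eef_rot: [0.653, 0.757, 0.0, 0.001]
wrist_force: [1.2, 0.2, 1.0]
grip_width: 0.0697
0.104 [166.07235196 199.76348075]
0.095 [166.9791595  200.15826036]
t0 11.77 20.16 6731
t1 12.71 20.62 6798
t3 12.68 20.61 6658
t4 12.64 20.61 6586
t6 12.66 20.63 6578
t8 11.69 20.14 6992
s0 18.84 16.24 22935
s8 19.02 16.48 23080
[0.47260228 0.06157608 0.2372257 ]
kit 0.9277575757575758
mat+glass 1.0521575543797765
```

```bash
python3 -c "
from cell import bot; print(bot.job_done())"
```

```text
the job is handed in; nothing more can be done
None
```

The engraver is loaded and I've handed the job in; no verdict was reported.

In order: I pushed the mushroom in until it latched, put the wheel in the kit tray, and stood both vans on the engraver's tray. Then I slid the tray home, shut the door onto its catch, and twisted the mushroom clockwise until it sprang up. It took 29 s of the 210 s, and I saw only two beech vans.

**Last checks**
- **Mushroom:** in the top view the cap sat about 0.9 px off its starting position after the push, as expected for latched. It was back to within 0.1 px of the start at the end.
- **Tray:** it moved in about 240 mm and came up hard against its stop.
- **Door:** the catch resisted at about 8 N, then let go, and the door was solid when pressed again.
- **Vans, wheel and glass:** both vans stand upright under the hood. The wheel in the kit tray and the glass haven't moved.

**Forces to note:** two pushes with the fingertips went higher than intended. The last tray push read about 80 N along the push (about 95 N in all), and the door check about 42 N (46 N in all). Both are under the 120 N wrist limit. They are above the 40 N limit for the arm and gripper body, but I believe only the fingertips were touching.

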